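Clear the cutting-off plate into its chip tray

ROBOT

A 6-joint arm with a two-finger parallel gripper is mounted at the origin on the work surface. World frame = base frame: x ahead of the robot, y to its left, z up, the work surface at z = 0. Lengths are in mm, angles in rad, forces in N, time in s.
With the tool pointing down it reaches from about 250 to 725 mm from the base axis. Payload 4 kg.
Tool frame: the origin (TCP) lies midway between the tips of the shut fingers; the grasp point (between the pads) lies 19 mm behind it; z points along the fingers, y is the direction in which the jaws open and shut (so a half turn about z gives the same grasp; the last joint's range is limited). The gripper opens to 85 mm and grips with 20 to 120 N. Pads are 22 mm wide; open, the fingers measure 114 mm over their backs; the gripper's body (76 mm by 85 mm) begins 54 mm behind the grasp point. The pads swing forward as they close: fully open they stand 13 mm farther back than shut.
Start: joints at [1.125, 0.241, 0.005, 1.335, 0, 1.571], TCP at [215.588, 451.133, 231.306] pointing down, gripper open.
Joint ranges: [-2.72, 2.72], [-1.05, 1.87], [-1.09, 1.28], [-1.99, 2.15], [-1.42, 1.44], [-3.14, 3.14]. Speed limits (rad/s): [2.79, 2.79, 3.14, 3.14, 3.14, 3.14].

INTERFACE

Orientations are given as a unit quaternion [x, y, z, w].
In Python, from cell import arm gives the robot as it stands.
- The arm moves only by the shell command python3 -m pendant 'ROWS'. ROWS is JSON, one flat list of numbers, 5 for each row, row after row: the shift along the tool's x, y, z in mm, then the turn about the tool's z in degrees, then the gripper command: -1 is shut, 1 is fully open, values between are in proportion. In form: [x, y, z, spin, hand, x, y, z, spin, hand, ...]. A call has exactly 10 rows; each row shifts and turns the commanded pose from where the row before left it, along the tool's axes as they then stand; what a row does not reach is not made up. A row lasts 1/8 s, in which the tool goes at most 62.5 mm and 10.7 degrees, less where a joint would pass 70% of its speed; a pose out of reach is approached as far as the arm can. A call is refused whole if a number of a shift passes 62.5 or a number of a turn 10.7, either way. A call with a gripper value outside its range is refused whole. The fingers move at their own pace and stop on an object; the grip force is fixed at half the most. Time passes only in rows, so rows that do not move let the fingers close, or fill a call up. It gives the time, the measured TCP pose, the force and the opening at its end, in the units of the state.
- arm.read_state(): the state, without advancing time (a new reading comes with each control period).
- arm.get_image(name): name is "side" or "top" or "wrist"; returns the picture (420x560x3 uint8, red, green, blue); there is no depth.
- arm.calibration(name): a dict with "mtx" (3x3 intrinsics, pixels), "position" and "orientation" of the camera in the world. Camera axes: x right, y down, z forward; pixel columns grow to the right and rows downward; lengths in mm; the calibration is good to about 2 mm. A picture is of the moment at which its call begins: read the wrist's pose just before it. calibration takes no time and is no camera call; for the wrist camera it gives the pose at the moment of the call.
- arm.close_job(): hands the job in, once; it reports no verdict.
Trained networks look in the newest picture that a camera, given by its name, has taken for a name from the list of things; names that differ only in an ending like _2 or _b are one class to them, and where a whole thing is asked for, a point or a joint stands for the part that bears it (a point fixed in the world has none). Each returns a list of dicts, best first, with "conf" (0 to 1); they miss things now and then, are a little off and sometimes report something else, mostly with a low value. They report only what shows in the picture. A call takes as long as a camera call.
- arm.regions_of(query, camera): "mask" (420x560 bool, what is visible of it) and "at" ([column, row] in pixels, amid what is visible of it).
- arm.place_of(query, camera): "at" ([column, row] in pixels: a listed point, or the origin of a listed thing).
The state is a dict: "clock": time; "qpos": joint angles; "qd": joint speeds; "joint_efforts": joint torques, N m; "ee_pos": TCP position; "tcp_rot": TCP orientation; "wrist_force": force on the tool from outside, world axes, zero at the start; "wrist_torque": the same for the moment, N m; "grip_width": finger opening in mm.
Only numpy, scipy, OpenCV 4.12 (cv2) and the standard library are available. Lean on these libraries where they do the work, as an engineer would, in place of code of your own. Each camera call takes 0.05 s, during which the arm holds its last target. There are 200 camera calls.

TASK

Clear the cutting-off plate: first draw the stop pin out of its bore and hang it upright by its collar in the empty notch of the bracket at the plate's end. Then take the scraper block and, keeping its blade pressed lightly on the plate (some 5 to 15 newtons, never over 30) from the bracket end right to the tray end, sweep all six brass offcuts, also those against the fence, over the edge into the chip tray, touching the sharp offcuts with the scraper only. Last lay the scraper back in its rest, blade between the rails, with the other things left as they are.

Things in the scene. Friction and masses are not known exactly. Their poses are not given: they have to be found in the camera images.
- plate: cutting-off plate, fixed: ground steel plate 150 (x) by 200 (y) mm on risers, its top 45 mm above the bench. Origin: centre of its footprint, at bench height; x points across the plate to the fence, y along the fence away from the chip tray to the bracket, z up. Only the +x edge has a wall (the fence); the -x edge and both y ends are open. Cannot be moved
- bore (a point): mouth of the stop pin's bore, at the plate's top (plate x 38, y -30, z 45 mm); the 9 mm bore goes straight through the 15 mm plate. Two more such bores, empty, at plate x 38, y -65 and y 65 mm
- notch (a point): where the stop pin's axis belongs in the empty notch (plate x 0, y 128, z 45 mm = bracket's top). The aluminium bracket, 6 mm thick, flush with the plate's top, spans plate x -30 to 75, y 100 to 146 mm; its two notches (x 0, empty; x 45, slim pin) are 11 mm wide, open to +y, inner ends at y 122.5 mm. Free space under it
- tray (a point): centre of the chip tray's floor (plate x 0, y -140.5, z 7 mm): grey sheet-steel tray, inside 145 (x) by 75 (y) mm, its outer rims 34 mm above the bench, lower than the plate's top, which it adjoins
- fence_face (a point): middle of the foot of the fence's face (plate x 63, y 0, z 45 mm): dark steel bar 12 mm thick, 16 mm high above the plate, fixed along the plate's whole +x edge, face parallel to plate y
- stop_pin: the stop pin, steel, standing in its bore beside the fence: knurled round head 14 mm diameter from 4 to 36 mm above the origin, collar 20 mm diameter and 4 mm thick, shank 8 mm diameter going 26 mm down. Origin: on the axis at the collar's underside; z up along the head. About 60 g, loose in the bore (1 mm play)
- slim_pin: a thinner pin (head 9 mm, collar 16 mm) that hangs in the bracket's other notch (plate x 45, y 128 mm), its head reaching 36 mm above the bracket; bystander
- scraper: scraper block lying across the two rails of its rest: beech block 90 (x) by 30 (y) by 18 mm high, on it a grip rib 56 (x) by 18 (y) mm, 34 mm high. Under it, along its whole length, a black rubber-edged blade strip 88 by 14 mm, clamped so that it projects 8 to 18 mm, differently each time; the rubber gives 0.04 mm/N. Origin: centre of the block's underside; z up. 130 to 220 g with the blade
- rest: the scraper's rest, fixed: dark wooden base 104 (x) by 50 (y) mm with two rails along x, tops 28 mm above the bench, 20 mm apart; the blade hangs free between them
- rest_top (a point): where the scraper's origin lies when it is in its rest: middle between the rails, at the height of their tops
- rib (a point): centre of the scraper's grip rib, 35 mm above the block's underside
- tape: roll of tape lying flat, 84 mm across, 22 mm high, origin at its underside; bystander
- pliers: pliers lying flat, 155 mm long along x (jaws to +x), 12 mm high; bystander
- spray: spray can, 52 mm diameter, 165 mm high, origin at its underside; bystander
- glue: glue bottle, 36 mm diameter, 100 mm high, origin at its underside; bystander
- dish: small brass dish of screws, 84 mm across, 34 mm high, origin at its underside; bystander
- bar_a: one of the six offcuts lying on the plate: square brass bar end, 6 by 35 mm (along its y), 6 mm high, lying along the fence a few mm off it or less, 11 to 13 g; origin at the centre of its underside
- bar_b: one of the six offcuts lying on the plate: square brass bar end, 6 by 30 mm (along its y), 6 mm high, lying along the fence or a little off it, 11 to 13 g; origin at the centre of its underside
- bar_c: one of the six offcuts lying on the plate: square brass bar end, 6 by 34 mm (along its y), 6 mm high, 11 to 13 g; origin at the centre of its underside
- sheet_a: one of the six offcuts lying on the plate: brass sheet offcut 22 by 18 mm, 4 mm thick, 11 to 13 g; origin at the centre of its underside
- sheet_b: one of the six offcuts lying on the plate: brass sheet offcut 20 by 16 mm, 4 mm thick, 11 to 13 g; origin at the centre of its underside
- sheet_c: one of the six offcuts lying on the plate: L-shaped brass sheet offcut about 22 by 22 mm, 4 mm thick, 11 to 13 g; origin at the centre of its underside

How it is judged:
By the outcome, as a careful person would: the job done as asked, in the order asked, and still so for the second after the job is handed in, with the robot touching nothing.
It also fails if it takes over 72 s, if anything falls off the work surface, if the arm or the gripper's body presses on something with over 40 N, if the wrist force passes 120 N, or if a joint passes its speed limit or range.

## Working session

There is one attempt and no reset: what is moved stays moved. The work goes in short steps, Python scripts to look and compute and a shell command to move; the robot and the scene stay as the last step left them, time stands still between calls to the robot, and variables do not carry over. Pictures are saved under pics/ and viewed, about 8 in all and at most 12, crops included, and the job is handed in when it is done.

```bash
mkdir -p pics; ls
cat > h.py <<'E'
import numpy as np, cv2
from cell import arm
from scipy.spatial.transform import Rotation as R
def cal(n):
    c=arm.calibration(n); return np.array(c["mtx"]),np.array(c["position"]),R.from_quat(c["orientation"]).as_matrix()
def unproj(n,uv,z,c=None):
    K,p,M=c or cal(n); d=M@np.linalg.inv(K)@np.array([uv[0],uv[1],1.]); return p+d*(z-p[2])/d[2]
def proj(n,P,c=None):
    K,p,M=c or cal(n); q=K@(M.T@(np.asarray(P,float)-p)); return q[:2]/q[2]
def snap(n,f):
    im=arm.get_image(n); cv2.imwrite("pics/"+f,im[:,:,::-1]); return im
E
python3 - <<'E'
from h import *
s=arm.read_state();print({k:np.round(v,3).tolist() for k,v in s.items()})
a=snap("top","t0.png");b=snap("side","s0.png")
for n in ("top","side"):
    print(n,[np.round(x,3).tolist() for x in cal(n)])
    for q in ["bore","notch","tray","fence_face","stop_pin","slim_pin","scraper","rest_top","rib","plate","bar_a","sheet_a","sheet_c","tape","pliers","spray","glue","dish"]:
        print(q,[(round(d["conf"],2),np.round(d["at"],1).tolist()) for d in arm.place_of(q,n)])
print(arm.read_state()["clock"])
E
```

```text
pics
{'clock': 0.0, 'qpos': [1.125, 0.241, 0.004, 1.335, -0.0, 1.571], 'qd': [-0.001, 0.001, 0.001, -0.001, 0.0, 0.0], 'joint_efforts': [-0.0, -37.232, 25.241, 0.017, -0.0, 0.0], 'ee_pos': [215.312, 450.538, 230.373], 'tcp_rot': [0.221, 0.975, -0.001, -0.0], 'wrist_force': [-0.475, -0.855, -0.95], 'wrist_torque': [0.032, 0.019, -0.032], 'grip_width': 85.551}
top [[[411.34, 0.0, 282.749], [0.0, 411.34, 207.272], [0.0, 0.0, 1.0]], [458.541, 25.714, 1003.053], [[-0.006, -0.992, 0.123], [-1.0, 0.004, -0.019], [0.019, -0.123, -0.992]]]
bore [(0.61, [276.1, 186.5])]
notch [(0.75, [216.0, 222.7]), (0.72, [211.8, 198.1])]
tray [(0.61, [322.2, 196.8])]
fence_face [(0.97, [259.0, 180.7])]
stop_pin [(0.61, [276.6, 188.7])]
slim_pin [(0.59, [213.9, 199.0]), (0.23, [257.9, 202.0])]
scraper []
rest_top [(0.86, [139.3, 260.8])]
rib [(0.6, [130.3, 264.9]), (0.44, [216.3, 222.2])]
plate [(0.68, [271.3, 205.7]), (0.67, [216.5, 221.7])]
bar_a [(0.56, [211.4, 200.3]), (0.41, [290.5, 177.9]), (0.39, [249.7, 185.4]), (0.26, [274.7, 182.9])]
sheet_a [(0.73, [210.9, 200.4]), (0.52, [257.1, 197.8]), (0.46, [
[... 834 characters left out ...]
[189.8, 339.4])]
rest_top [(0.89, [285.4, 343.8])]
rib [(0.82, [283.5, 325.6]), (0.29, [266.0, 204.6])]
plate [(0.75, [278.5, 231.3]), (0.59, [193.9, 293.3])]
bar_a [(0.73, [285.5, 329.7]), (0.53, [304.7, 200.4]), (0.38, [255.0, 218.2])]
sheet_a [(0.59, [302.9, 195.6]), (0.58, [281.4, 199.9]), (0.54, [253.7, 221.6]), (0.51, [296.9, 216.7]), (0.36, [272.4, 219.2])]
sheet_c [(0.59, [302.9, 195.6]), (0.58, [281.4, 199.9]), (0.54, [253.7, 221.6]), (0.51, [296.9, 216.7]), (0.36, [272.4, 219.2])]
tape [(0.85, [369.7, 159.6])]
pliers [(0.66, [311.0, 154.7]), (0.61, [270.2, 203.5])]
spray [(0.64, [195.1, 290.9]), (0.63, [286.2, 190.4])]
glue [(0.84, [264.6, 164.5])]
dish [(0.58, [191.4, 340.9])]
1.9
```

Run:
```python
from h import *
t=cv2.imread("pics/t0.png");s=cv2.imread("pics/s0.png")
# crops
a=cv2.resize(t[130:310,90:390],None,fx=2.6,fy=2.6,interpolation=cv2.INTER_CUBIC);cv2.imwrite("pics/t0c.png",a)
b=cv2.resize(s[140:380,150:420],None,fx=2.5,fy=2.5,interpolation=cv2.INTER_CUBIC);cv2.imwrite("pics/s0c.png",b)
for n,q,uv,z in [("top","bore",(276.1,186.5),45),("top","notch",(216,222.7),45),("top","tray",(322.2,196.8),7),("top","fence",(259,180.7),45),("top","slim",(213.9,199),45),("top","rest",(139.3,260.8),28),("top","rib",(130.3,264.9),63),("top","plate",(271.3,205.7),0),
 ("side","bore",(266.9,205.3),45),("side","notch",(268,253.3),45),("side","tray",(288.6,193),7),("side","fence",(251.1,211.6),45),("side","slim",(247.8,247.4),45),("side","rest",(285.4,343.8),28),("side","rib",(283.5,325.6),63),("side","plate",(278.5,231.3),0),("top","spray",(165.3,171.6),0),("side","spray",(195.1,290.9),0),("side","dish",(191.4,340.9),0),("top","dish",(122.3,192.9),0),("top","glue",(371,146.3),0),("side","glue",(264.6,164.5),0),("top","tape",(432,263.5),0),("top","pliers",(412.6,193),0),("side","pliers",(311,154.7),0)]:
    print(n,q,unproj(n,uv,z).round(1)[:2])
```

```text
top bore [626.4  22.3]
top notch [541.3 162.6]
top tray [607.1 -90.8]
top fence [640.4  62.6]
top slim [597.1 168.3]
top rest [454.4 342.5]
top rib [445.5 350.9]
top plate [586.5  34.1]
side bore [622.2  19.5]
side notch [555.1 172.1]
side tray [607.8 -93.9]
side fence [648.8  55.1]
side slim [603.8 170.5]
side rest [446.3 353.5]
side rib [453.5 342.2]
side plate [579.4  52.9]
top spray [672.4 295.7]
side spray [675.7 286. ]
side dish [620.3 392.4]
top dish [619.5 398.9]
top glue [ 736.  -216.9]
side glue [ 730.9 -214.5]
top tape [ 443.1 -356.3]
top pliers [ 616.8 -316.7]
side pliers [ 615.4 -314.8]
```

View pics/t0c.png

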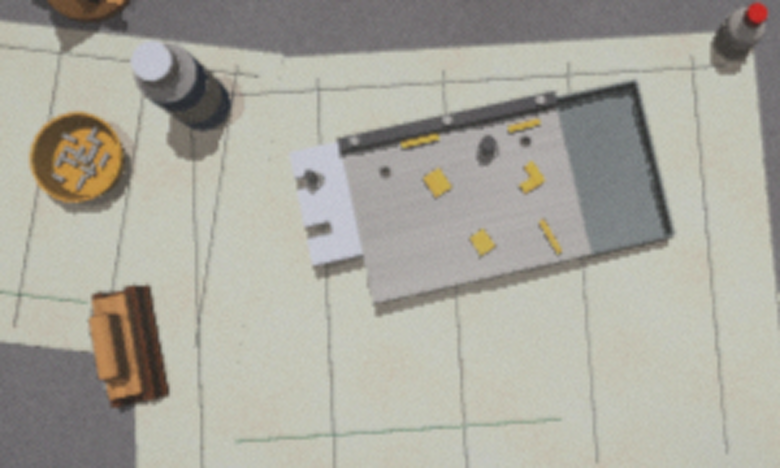

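View pics/s0c.png

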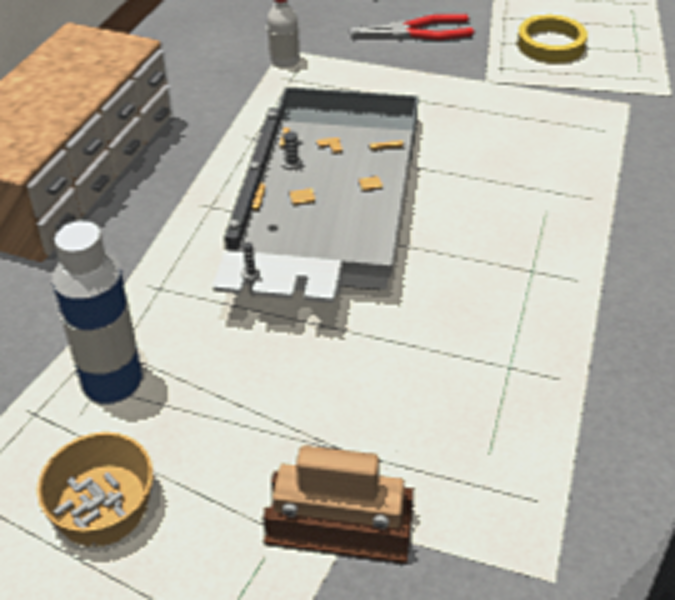

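The top crop shows the plate turned about 13° in the world. The bores are near crop (385,172) and (525,142), with the stop pin at (487,150). The scraper in its rest is at (130,345) and the six brass offcuts are visible. Both cameras agree to within about 1 cm, so I'll move the wrist camera over the plate for accuracy.

```bash
python3 -m pendant '[0,0,0,-9.6,0, 0,0,0,-9.6,0, 0,0,0,-9.6,0, 0,0,0,-9.6,0, -27,-48,-3,0,0, -27,-48,-3,0,0, -27,-48,-3,0,0, -27,-48,-3,0,0, -27,-48,-3,0,0, -27,-48,-3,0,0]' && python3 -m pendant '[-27,-48,-3,0,0, -27,-48,-3,0,0, -27,-48,-3,0,0, -27,-48,-3,0,0, 0,0,0,0,0, 0,0,0,0,0, 0,0,0,0,0, 0,0,0,0,0, 0,0,0,0,0, 0,0,0,0,0]'
python3 - <<'E'
from h import *
s=arm.read_state();c=cal("wrist");a=snap("wrist","w0.png")
print({k:np.round(s[k],4).tolist() for k in("clock","qpos","ee_pos","tcp_rot","wrist_force","grip_width")})
print([np.round(x,3).tolist() for x in c])
for q in ["bore","notch","tray","fence_face","stop_pin","slim_pin","plate","bar_a","sheet_a"]:
    print(q,[(round(d["conf"],2),np.round(d["at"],1).tolist(),unproj("wrist",d["at"],45,c).round(1).tolist()) for d in arm.place_of(q,"wrist")])
cv2.imwrite("pics/w0b.png",cv2.resize(a[:,:,::-1],(784,588),interpolation=cv2.INTER_CUBIC))
E
```

```text
clock: 3.15
ee_pos: [438.7, 205.0, 249.6]
tcp_rot: [-0.112, 0.994, 0.0, 0.0]
wrist_force: [0.6, 1.1, -0.4]
grip_width: 42.8
clock: 4.4
ee_pos: [585.5, 43.7, 261.6]
tcp_rot: [-0.112, 0.994, -0.0, 0.0]
wrist_force: [0.2, 0.6, -0.3]
grip_width: 43.0
{'clock': 4.4, 'qpos': [0.0744, 0.4095, 0.3206, 1.4816, -0.0, -0.1507], 'ee_pos': [585.4718, 43.6587, 261.5669], 'tcp_rot': [-0.1123, 0.9937, -0.0, 0.0002], 'wrist_force': [0.1684, 0.5791, -0.3427], 'grip_width': 43.0339}
[[[329.672, 0.0, 280.208], [0.0, 329.672, 203.202], [0.0, 0.0, 1.0]], [509.227, 25.653, 403.458], [[-0.223, 0.928, 0.299], [0.975, 0.212, 0.069], [0.0, 0.307, -0.952]]]
bore [(0.91, [252.4, 197.7], [622.5, 19.4, 45.0])]
notch [(0.6, [392.6, 166.0], [552.2, 162.8, 45.0]), (0.24, [301.3, 216.4], [632.1, 79.0, 45.0])]
tray [(0.96, [164.1, 157.5], [599.0, -83.8, 45.0])]
fence_face [(0.78, [275.6, 219.0], [641.8, 50.7, 45.0])]
stop_pin [(0.73, [250.5, 195.6], [620.6, 16.8, 45.0]), (0.3, [214.7, 118.1], [545.4, -36.8, 45.0])]
slim_pin [(0.84, [391.2, 203.7], [594.1, 175.5, 45.0])]
plate [(0.91, [274.7, 158.7], [573.3, 34.3, 45.0]), (0.23, [438.5, 264.4], [655.1, 256.7, 45.0])]
bar_a [(0.71, [299.9, 213.8], [629.3, 76.7, 45.0]), (0.62, [530.6, 243.6], [604.6, 353.4, 45.0]), (0.5, [215.6, 118.4], [545.5, -35.8, 45.0]), (0.43, [220.2, 209.9], [645.2, -13.8, 45.0])]
sheet_a [(0.82, [300.4, 182.7], [593.3, 68.3, 45.0]), (0.78, [222.9, 168.4], [596.6, -19.1, 45.0]), (0.75, [270.5, 121.6], [535.7, 21.4, 45.0]), (0.62, [301.5, 216.7], [632.4, 79.3, 45.0])]
```

View pics/w0b.png

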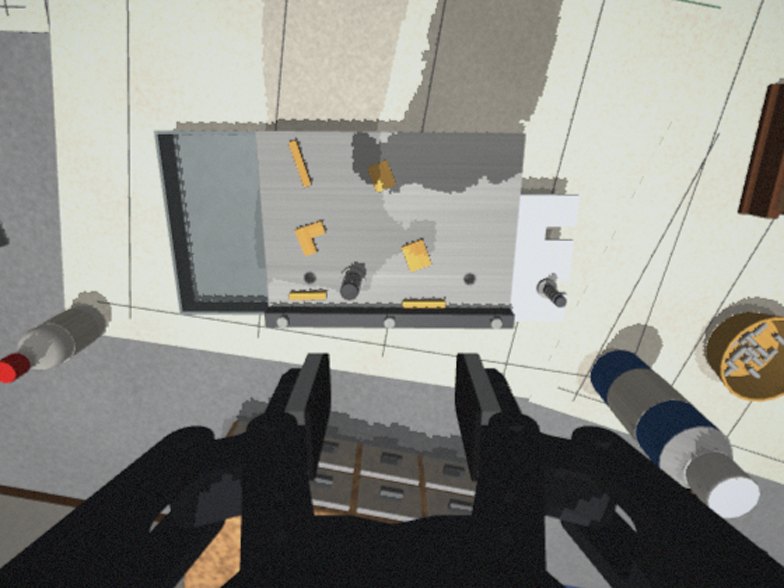

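The wrist view shows the stop pin's foot at about (345,285) in the scaled picture, with the empty bores at (309,278) and (469,278). The empty notch is at (552,233), bars a and b lie along the fence, and no offcut is beyond the +65 bore. Next I'll fit the plate pose.

Run:
```python
from h import *
from scipy.optimize import least_squares
K=np.array([[329.672,0,280.208],[0,329.672,203.202],[0,0,1]])
p=np.array([509.227,25.653,403.458]);M=np.array([[-0.223,0.928,0.299],[0.975,0.212,0.069],[0,0.307,-0.952]])
W=(K,p,M);T=cal("top")
g=cv2.cvtColor(cv2.imread("pics/w0.png"),cv2.COLOR_BGR2GRAY)
def hole(im,u,v,r=7):
    w=im[v-r:v+r+1,u-r:u+r+1].astype(float);k=np.clip(np.median(w)-15-w,0,None);ys,xs=np.mgrid[-r:r+1,-r:r+1]
    return (u+(k*xs).sum()/k.sum(),v+(k*ys).sum()/k.sum())
gt=cv2.cvtColor(cv2.imread("pics/t0.png"),cv2.COLOR_BGR2GRAY)
hs=[hole(g,221,198),hole(g,335,199)];ht=[hole(gt,292,185,4),hole(gt,238,196,4)];print(hs,ht)
F=[("w",hs[0],(38,-65,45)),("w",hs[1],(38,65,45)),("w",(375,95),(-75,100,45)),("w",(183.6,94.3),(-75,-100,45)),("w",(412.9,139.3),(-30,146,45)),("w",(390,162.5),(-5.5,122.5,45)),("w",(390.,171),(5.5,122.5,45)),
("t",ht[0],(38,-65,45)),("t",ht[1],(38,65,45))]
def P(v,q):
    c,s=np.cos(v[2]),np.sin(v[2]);return np.array([v[0]+c*q[0]-s*q[1],v[1]+s*q[0]+c*q[1],q[2]])
def res(v,S): return np.concatenate([proj(0,P(v,q),W if n=="w" else T)-uv for n,uv,q in F if n in S])
for S in("w","t","wt"):
    r=least_squares(lambda v:res(v,S),[580,40,.22],loss="soft_l1");print(S,r.x.round(4),np.degrees(r.x[2]).round(2),r.fun.round(1))
    v=r.x;print(" bore",P(v,(38,-30,45)).round(1)," notch",P(v,(0,128,45)).round(1))
# offcuts in plate coordinates (wrist)
v=r.x
b=cv2.cvtColor(cv2.imread("pics/w0.png"),cv2.COLOR_BGR2HSV);m=cv2.inRange(b,(12,110,70),(32,255,255));m[220:]=0;m[:, :180]=0;m[:,380:]=0
n,l,st,ce=cv2.connectedComponentsWithStats(m)
for i in range(1,n):
    if st[i,4]>15:
        ys,xs=np.where(l==i);q=np.array([unproj(0,(x,y),49,W) for x,y in zip(xs,ys)])[:,:2]-v[:2]
        c,s=np.cos(v[2]),np.sin(v[2]);q=q@np.array([[c,-s],[s,c]]);print(st[i,4],q.min(0).round(0),q.max(0).round(0))
```

```text
[(np.float64(220.70744010088274), np.float64(198.10189155107187)), (np.float64(335.06739606126916), np.float64(198.90437636761487))] [(np.float64(291.6624040920716), np.float64(183.84910485933503)), (np.float64(237.6656848306333), np.float64(195.66715758468337))]
w [5.803959e+02 3.982910e+01 2.187000e-01] 12.53 [ 0.3  0.5  0.2  0.4  0.4  0.  -1.8 -0.5  1.3  0.  -0.1 -0.8 -1.2  0.6]
 bore [624.   18.8  45. ]  notch [552.6 164.8  45. ]
t [5.815938e+02 4.096720e+01 2.151000e-01] 12.33 [-0.1  0.   0.1 -0. ]
 bore [625.1  19.8  45. ]  notch [554.3 166.   45. ]
wt [5.805037e+02 3.992290e+01 2.193000e-01] 12.57 [ 0.4  0.7  0.3  0.5  0.5  0.1 -1.8 -0.3  1.3  0.  -0.  -0.7 -1.1  0.6
  0.3  0.4  0.5  0.6]
 bore [624.1  18.9  45. ]  notch [552.7 164.9  45. ]
188 [-69. -74.] [-36. -60.]
275 [-55. -16.] [-33.   3.]
279 [ -9. -73.] [ 17. -51.]
301 [ 4. 10.] [30. 32.]
148 [ 48. -81.] [ 54. -52.]
172 [54. 11.] [61. 45.]
```

```bash
python3 -m pendant '[-16.1,-16.3,20,0.35,-0.4, -16.1,-16.2,30,0,-0.4, 0,0,40,0,-0.4, 0,0,40,0,-0.4, 0,0,25,0,-0.4, 0,0,6,0,-0.4, 0,0,0,0,-0.4, 0,0,0,0,-0.4, 0,0,0,0,-0.4, 0,0,0,0,-0.4]'
python3 - <<'E'
from h import *
s=arm.read_state();c=cal("wrist");a=snap("wrist","w1.png")
print({k:np.round(s[k],4).tolist() for k in("clock","ee_pos","tcp_rot","wrist_force","grip_width")})
for q in ["bore","notch","stop_pin","slim_pin","fence_face"]:
    print(q,[(round(d["conf"],2),np.round(d["at"],1).tolist(),unproj("wrist",d["at"],45,c).round(1).tolist()) for d in arm.place_of(q,"wrist")])
t=s["ee_pos"];M=R.from_quat(s["tcp_rot"]).as_matrix()
for z in(45,54,81): print(z,proj(0,[t[0],t[1],z],c).round(1))
cv2.imwrite("pics/w1b.png",cv2.resize(a[:,:,::-1],(784,588),interpolation=cv2.INTER_CUBIC))
E
```

```text
clock: 6.15
ee_pos: [624.7, 18.7, 101.2]
tcp_rot: [-0.109, 0.994, -0.0, 0.001]
wrist_force: [0.4, 0.9, 0.0]
grip_width: 25.5
{'clock': 6.15, 'ee_pos': [624.6664, 18.652, 101.2069], 'tcp_rot': [-0.1089, 0.994, -0.0001, 0.0008], 'wrist_force': [0.3838, 0.8603, 0.0475], 'grip_width': 25.4904}
bore [(0.65, [280.1, 223.6], [624.2, 18.0, 45.0])]
notch [(0.61, [542.8, 165.0], [552.2, 165.8, 45.0])]
stop_pin [(0.81, [283.8, 220.1], [621.3, 19.8, 45.0]), (0.52, [365.8, 193.6], [592.9, 66.0, 45.0])]
slim_pin [(0.93, [525.1, 233.4], [596.3, 175.1, 45.0])]
fence_face [(0.58, [326.2, 256.3], [640.3, 53.0, 45.0]), (0.41, [364.1, 191.5], [591.8, 64.5, 45.0])]
45 [280.9 224.5]
54 [280.9 229.9]
81 [281.1 249.1]
```

View pics/w1b.png

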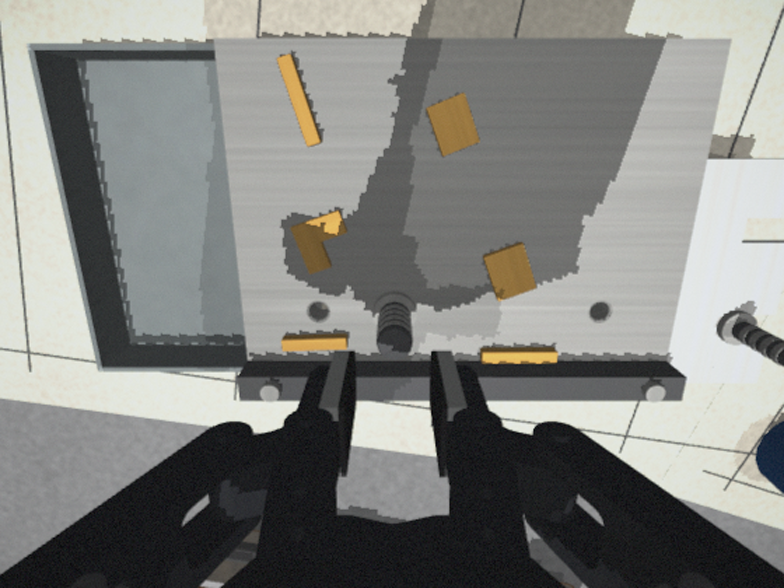

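The pin head sits midway between the fingers (column 394), about 1.5 mm nearer the robot than the TCP line, and no offcut is under the fingers. I'll lower and grip.

```bash
python3 -m pendant '[1.2,0.3,15,0,-0.4, 0,0,15,0,-0.4, 0,0,12,0,-0.4, 0,0,5,0,-0.4, 0,0,0,0,-0.4, 0,0,0,0,-1, 0,0,0,0,-1, 0,0,0,0,-1, 0,0,0,0,-1, 0,0,0,0,-1]'
```

```text
clock: 7.7
ee_pos: [623.2, 18.7, 53.7]
tcp_rot: [-0.109, 0.994, -0.0, 0.0]
wrist_force: [-0.3, -0.5, 1.5]
grip_width: 12.0
```

```bash
python3 -m pendant '[0,0,-5,0,-1, 0,0,-15,0,-1, 0,0,-25,0,-1, 9.5,39.5,0,0,-1, 9.5,39.5,0,0,-1, 9.5,39.5,0,0,-1, 9.5,39.5,0,0,-1, 0,0,0,0,-1, 0,0,0,0,-1, 0,0,0,0,-1]'
python3 - <<'E'
from h import *
s=arm.read_state();c=cal("wrist");a=snap("wrist","w2.png")
print({k:np.round(s[k],4).tolist() for k in("clock","ee_pos","tcp_rot","wrist_force","wrist_torque","grip_width")})
for q in ["notch","stop_pin","slim_pin"]:
    print(q,[(round(d["conf"],2),np.round(d["at"],1).tolist(),unproj("wrist",d["at"],45,c).round(1).tolist()) for d in arm.place_of(q,"wrist")])
t=s["ee_pos"]
for z in(45,60,90): print(z,proj(0,[t[0],t[1],z],c).round(1))
k=a[120:330,170:450];cv2.imwrite("pics/w2b.png",cv2.resize(k[:,:,::-1],None,fx=2.8,fy=2.8,interpolation=cv2.INTER_CUBIC))
E
```

```text
clock: 8.95
ee_pos: [552.2, 163.7, 98.6]
tcp_rot: [-0.108, 0.994, -0.0, 0.0]
wrist_force: [0.5, -0.5, -1.5]
grip_width: 12.1
{'clock': 8.95, 'ee_pos': [552.227, 163.6968, 98.6458], 'tcp_rot': [-0.1082, 0.9941, -0.0001, 0.0002], 'wrist_force': [0.4667, -0.4587, -1.5151], 'wrist_torque': [-0.0071, -0.001, -0.0064], 'grip_width': 12.1324}
notch [(0.89, [285.3, 224.1], [550.3, 166.2, 45.0])]
stop_pin []
slim_pin []
45 [280.9 226. ]
60 [280.9 235.4]
90 [281.1 259.1]
```

View pics/w2b.png

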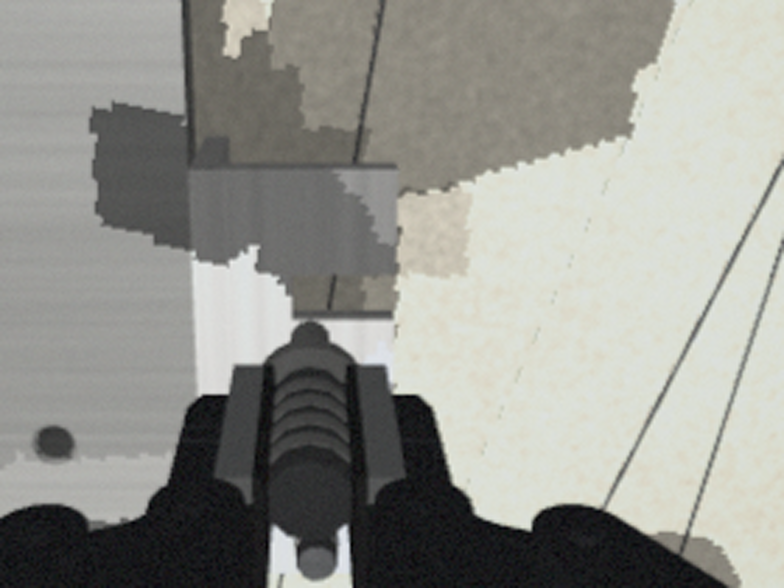

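The pin is held, and its axis projects on the slot's centre row (crop row about 297, slot 276–318). It's 4.6 mm from the inner end, so I'll shift +1.2 mm in y and lower it.

```bash
python3 -m pendant '[0,1.2,10,0,-1, 0,0,6,0,-1, 0,0,4,0,-1, 0,0,4,0,-1, 0,0,4,0,-1, 0,0,0,0,-1, 0,0,0,0,-1, 0,0,0,0,-1, 0,0,0,0,-1, 0,0,0,0,-1]'
```

```text
clock: 10.4
ee_pos: [551.5, 165.9, 70.4]
tcp_rot: [-0.109, 0.994, 0.0, 0.0]
wrist_force: [0.2, -0.1, -1.3]
grip_width: 11.8
```

```bash
python3 -c "
from h import *
s=arm.read_state();print(s['wrist_force'],s['wrist_torque'],s['ee_pos'])"
```

```text
[ 0.21905959 -0.09715065 -1.3197788 ] [0.01837669 0.015491   0.01550217] [551.45079215 165.85859566  70.43439366]
```

```bash
python3 -m pendant '[0,0,8,0,-1, 0,0,5,0,-1, 0,0,2.2,0,-1, 0,0,0.7,0,-1, 0,0,0.6,0,-1, 0,0,0,0,-1, 0,0,0,0,-0.4, 0,0,0,0,-0.4, 0,0,0,0,-0.4, 0,0,0,0,-0.4]'
python3 - <<'E'
from h import *
s=arm.read_state();c=cal("wrist");a=snap("wrist","w3.png")
for q in ["stop_pin","slim_pin"]:
    print(q,[(round(d["conf"],2),np.round(d["at"],1).tolist(),unproj("wrist",d["at"],45,c).round(1).tolist()) for d in arm.place_of(q,"wrist")])
E
```

```text
clock: 11.65
ee_pos: [551.4, 165.8, 53.9]
tcp_rot: [-0.109, 0.994, 0.0, 0.0]
wrist_force: [0.4, 0.3, 0.6]
grip_width: 25.7
stop_pin [(0.92, [279.1, 258.8], [551.6, 164.8, 45.0])]
slim_pin [(0.7, [279.6, 336.0], [597.8, 175.3, 45.0])]
```

```bash
python3 -m pendant '[0,0,-10,0,-0.4, 0,0,-30,0,-0.4, 0,0,-50,0,-0.4, 15,49.7,-15,0,0, 15,49.7,-15,0,0, 15,49.7,-15,0,0, 15,49.7,-15,0,0, 0,0,0,0,0, 0,0,0,0,0, 0,0,0,0,0]'
python3 - <<'E'
from h import *
s=arm.read_state();c=cal("wrist");a=snap("wrist","w4.png")
print({k:np.round(s[k],4).tolist() for k in("clock","ee_pos","tcp_rot","wrist_force","wrist_torque","grip_width")})
for q,z in [("rest_top",28),("rib",63),("scraper",28)]:
    print(q,[(round(d["conf"],2),np.round(d["at"],1).tolist(),unproj("wrist",d["at"],z,c).round(1).tolist()) for d in arm.place_of(q,"wrist")])
t=s["ee_pos"]
for z in(28,80): print(z,proj(0,[t[0],t[1],z],c).round(1))
k=a[100:400,100:500];cv2.imwrite("pics/w4b.png",cv2.resize(k[:,:,::-1],None,fx=2,fy=2,interpolation=cv2.INTER_CUBIC))
E
```

```text
clock: 13.05
ee_pos: [450.1, 345.6, 203.4]
tcp_rot: [-0.108, 0.994, -0.0, -0.0]
wrist_force: [0.4, -0.1, 0.5]
grip_width: 42.5
{'clock': 13.05, 'ee_pos': [450.1132, 345.6404, 203.4459], 'tcp_rot': [-0.108, 0.9941, -0.0004, -0.0004], 'wrist_force': [0.4059, -0.0849, 0.5368], 'wrist_torque': [0.0292, -0.0044, 0.0622], 'grip_width': 42.505}
rest_top [(0.69, [281.7, 187.0], [456.6, 348.1, 28.0])]
rib [(0.84, [282.2, 187.0], [447.4, 346.4, 63.0]), (0.5, [281.0, 178.0], [439.7, 343.6, 63.0])]
scraper [(0.64, [279.3, 179.3], [449.5, 344.1, 28.0])]
28 [280.7 180.3]
80 [280.8 195.1]
```

View pics/w4b.png

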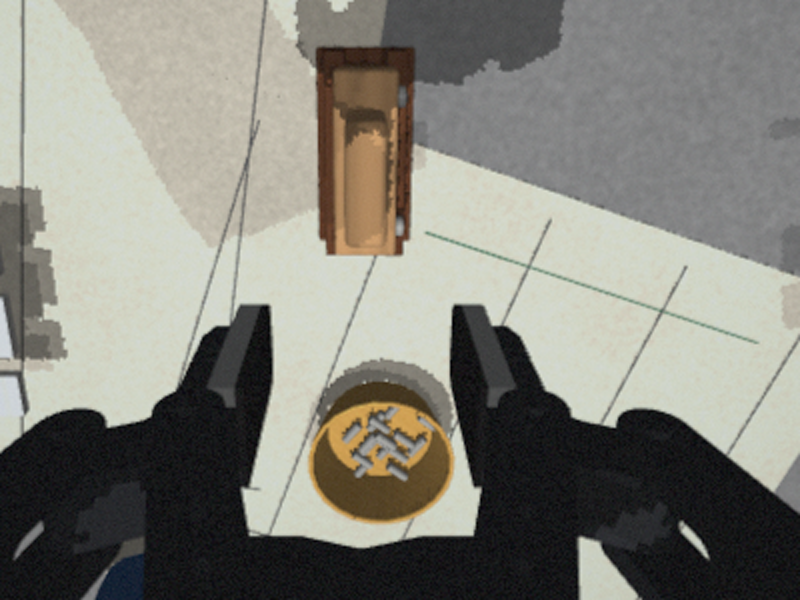

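Run:
```python
from h import *
c=cal("wrist");s=arm.read_state();M=R.from_quat(s["tcp_rot"]).as_matrix();t=np.array(s["ee_pos"])
f=lambda u,v,z:(M.T@(unproj(0,(100+u/2,100+v/2),z,c)-t)).round(1)[:2]
for n,u,v,z in [("block top far",365,68,46),("blk near",365,255,46),("blk far bottom",365,68,28),("rib near",366,248,80),("rib farTop",366,122,80),("rib L",345,190,80),("rib R",387,190,80),("blk L n",327,255,46),("blk R n",403,255,46),("blk L f",334,68,46),("blk R f",398,68,46),("rest Lf",318,50,28),("rest Rf",414,50,28),("rest Ln",321,240,28),("rest Rn",407,240,28)]: print(n,f(u,v,z))
im=cv2.imread("pics/w4.png");g=cv2.cvtColor(im,cv2.COLOR_BGR2GRAY)[100:240,255:305]
```

```text
block top far [46.8  1.7]
blk near [-43.1   1.9]
blk far bottom [44.9  1.8]
rib near [-26.1   2. ]
rib farTop [28.8  1.9]
rib L [ 0.  -6.9]
rib R [ 0.  10.8]
blk L n [-43.1 -16.7]
blk R n [-43.1  20.4]
blk L f [ 46.8 -12.2]
blk R f [46.8 16.4]
rest Lf [ 53.2 -20.3]
rest Rf [53.2 24.8]
rest Ln [-42.1 -20.6]
rest Rn [-42.1  23.6]
```

The scraper is parallel to the tool within about 0.3° and sits at tool offset (1.6, 1.9). Its measured length of 90 mm and rib width of 17.7 mm match. Grasping the rib.

```bash
python3 -m pendant '[1.6,1.9,30,0,0, 0,0,50,0,0, 0,0,40,0,0, 0,0,25,0,0, 0,0,8.4,0,0, 0,0,0,0,0, 0,0,0,0,-1, 0,0,0,0,-1, 0,0,0,0,-1, 0,0,0,0,-1]' && python3 -m pendant '[0,0,0,0,-1, 0,0,0,0,-1, 0,0,-5,0,-1, 0,0,-15,0,-1, 0,0,-30,0,-1, 0,0,-30,0,-1, 0,0,0,0,-1, 0,0,0,0,-1, 0,0,0,0,-1, 0,0,0,0,-1]'
python3 - <<'E'
from h import *
s=arm.read_state();print({k:np.round(s[k],4).tolist() for k in("clock","ee_pos","tcp_rot","wrist_force","wrist_torque","grip_width")})
E
```

```text
clock: 14.5
ee_pos: [448.9, 349.2, 52.0]
tcp_rot: [-0.109, 0.994, 0.001, 0.001]
wrist_force: [1.0, -0.6, 6.4]
grip_width: 17.3
clock: 15.75
ee_pos: [447.1, 348.0, 129.1]
tcp_rot: [-0.109, 0.994, -0.001, -0.001]
wrist_force: [-0.1, 0.8, -2.4]
grip_width: 17.3
{'clock': 15.75, 'ee_pos': [447.0958, 347.9531, 129.0984], 'tcp_rot': [-0.109, 0.994, -0.0006, -0.0011], 'wrist_force': [-0.0984, 0.8468, -2.4373], 'wrist_torque': [-0.0255, -0.0238, -0.038], 'grip_width': 17.3385}
```

```bash
python3 -m pendant '[0,0,-20,0,-1, -6.1,-48,0,0,-1, -6.1,-48,0,0,-1, -6.1,-48,0,0,-1, -6.1,-48,0,0,-1, -6.0,-47.6,0,0,-1, 0,0,25,-5,-1, 0,0,27,0,-1, 0,0,5,0,-1, 0,0,0,0,-1]'
python3 - <<'E'
from h import *
s=arm.read_state();a=snap("side","s1.png");w=snap("wrist","w5.png")
print({k:np.round(s[k],4).tolist() for k in("clock","ee_pos","tcp_rot","wrist_force","wrist_torque","grip_width")})
c,si=np.cos(.2187),np.sin(.2187);d=np.array(s["ee_pos"])[:2]-[580.45,39.9];print("plate",c*d[0]+si*d[1],-si*d[0]+c*d[1])
k=cv2.resize(a[150:300,210:350],None,fx=4,fy=4,interpolation=cv2.INTER_CUBIC);cv2.imwrite("pics/s1b.png",k[:,:,::-1])
E
```

```text
clock: 17.0
ee_pos: [529.2, 121.2, 93.3]
tcp_rot: [-0.152, 0.988, -0.0, -0.0]
wrist_force: [0.2, 0.3, -1.7]
grip_width: 17.2
{'clock': 17.0, 'ee_pos': [529.1712, 121.2018, 93.2686], 'tcp_rot': [-0.1523, 0.9883, -0.0, -0.0004], 'wrist_force': [0.1827, 0.344, -1.6881], 'wrist_torque': [-0.0129, -0.0579, 0.0236], 'grip_width': 17.1585}
plate -32.418028911876 90.49069290128124
```

View pics/s1b.png

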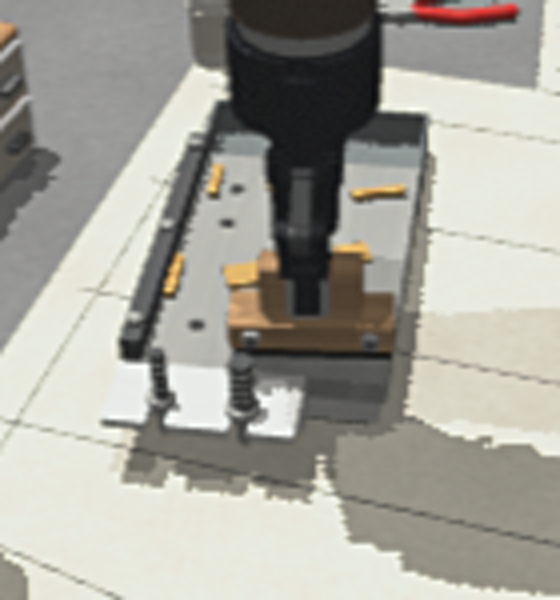

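The pin hangs upright in the notch with its collar on the bracket, at crop (243,390). The scraper is level in the grip behind all the offcuts. Next I'll estimate the blade projection from the intensity profile of this same image.

Run:
```python
from h import *
c=cal("side");g=cv2.imread("pics/s1.png",0).astype(int)
t=np.array([529.2,121.2,93.3]);a=np.radians(17.5);ux=np.array([np.cos(a),np.sin(a),0]);uy=np.array([-np.sin(a),np.cos(a),0])
for x in(-30,-20,20,30):
    B=t+ux*x+uy*15+[0,0,-24];print("x",x,"block edge",proj(0,B,c).round(1))
    b=t+ux*x+uy*7
    print(" blade p8,13,18:",[proj(0,b+[0,0,-24-p],c).round(1).tolist() for p in(8,13,18)], "plate below",proj(0,[b[0],b[1],45],c).round(1))
    u,v=proj(0,B,c);u=int(round(u));v=int(v);print(" ",v-4,g[v-4:v+22,u].tolist())
```

```text
x -30 block edge [301.  237.7]
 blade p8,13,18: [[301.1, 237.9], [301.1, 239.6], [301.1, 241.3]] plate below [301.  243.3]
  233 [87, 99, 73, 59, 62, 23, 41, 89, 89, 87, 88, 87, 83, 74, 73, 73, 74, 80, 94, 94, 91, 91, 77, 99, 111, 115]
x -20 block edge [296.4 237.6]
 blade p8,13,18: [[296.5, 237.8], [296.5, 239.5], [296.5, 241.1]] plate below [296.5 243.2]
  233 [66, 67, 68, 72, 59, 21, 46, 88, 86, 84, 85, 83, 73, 71, 71, 71, 73, 88, 94, 93, 93, 92, 76, 113, 112, 118]
x 20 block edge [277.8 237.1]
 blade p8,13,18: [[278.2, 237.3], [278.3, 238.9], [278.3, 240.6]] plate below [278.4 242.7]
  233 [61, 64, 69, 70, 30, 29, 69, 83, 81, 80, 93, 115, 144, 160, 223, 225, 237, 235, 235, 235, 236, 235, 235, 235, 238, 236]
x 30 block edge [273.2 236.9]
 blade p8,13,18: [[273.7, 237.1], [273.7, 238.8], [273.8, 240.5]] plate below [273.9 242.6]
  232 [90, 170, 97, 55, 58, 29, 30, 74, 89, 73, 89, 89, 75, 75, 98, 131, 117, 91, 56, 64, 96, 94, 88, 140, 211, 246]
```

The profile gives a blade projection of about 12–14 mm, so contact should come at TCP z about 82. I'll approach in careful steps.

```bash
python3 -m pendant '[0,0,4,0,-1, 0,0,3,0,-1, 0,0,1,0,-1, 0,0,0.5,0,-1, 0,0,0,0,-1, 0,0,0,0,-1, 0,0,0.3,0,-1, 0,0,0.3,0,-1, 0,0,0.2,0,-1, 0,0,0,0,-1]'
```

```text
clock: 18.35
ee_pos: [529.3, 121.1, 84.1]
tcp_rot: [-0.152, 0.988, -0.0, -0.0]
wrist_force: [-0.6, -0.6, -1.8]
grip_width: 16.9
```

```bash
python3 -m pendant '[0,0,0.3,0,-1, 0,0,0.3,0,-1, 0,0,0.2,0,-1, 0,0,0.1,0,-1, 0,0,0,0,-1, 0,0,0,0,-1, 0,0,0,0,-1, 0,0,0,0,-1, 0,0,0,0,-1, 0,0,0,0,-1]'
```

```text
clock: 19.6
ee_pos: [529.3, 121.1, 83.2]
tcp_rot: [-0.152, 0.988, -0.0, 0.0]
wrist_force: [-0.0, 0.0, -2.0]
grip_width: 16.7
```

```bash
python3 -m pendant '[0,0,0.3,0,-1, 0,0,0.3,0,-1, 0,0,0.2,0,-1, 0,0,0.1,0,-1, 0,0,0,0,-1, 0,0,0,0,-1, 0,0,0,0,-1, 0,0,0,0,-1, 0,0,0,0,-1, 0,0,0,0,-1]'
```

```text
clock: 20.85
ee_pos: [529.3, 121.1, 82.3]
tcp_rot: [-0.152, 0.988, 0.0, 0.0]
wrist_force: [-0.2, 0.1, -1.8]
grip_width: 17.0
```

```bash
python3 -m pendant '[0,0,0.3,0,-1, 0,0,0.3,0,-1, 0,0,0.2,0,-1, 0,0,0.1,0,-1, 0,0,0,0,-1, 0,0,0,0,-1, 0,0,0,0,-1, 0,0,0,0,-1, 0,0,0,0,-1, 0,0,0,0,-1]'
```

```text
clock: 22.1
ee_pos: [529.3, 121.1, 81.5]
tcp_rot: [-0.152, 0.988, -0.0, 0.0]
wrist_force: [-1.3, -0.4, 1.2]
grip_width: 17.1
```

```bash
python3 -m pendant '[0,0,0.2,0,-1, 0,0,0.15,0,-1, 0,0,0,0,-1, 0.17,-2,0,0,-1, 0.26,-3,0,0,-1, 0.26,-3,0,0,-1, 0.26,-3,0,0,-1, 0.26,-3,0,0,-1, 0.26,-3,0,0,-1, 0.26,-3,0,0,-1]'
```

```text
clock: 23.35
ee_pos: [534.0, 101.5, 81.3]
tcp_rot: [-0.152, 0.988, 0.0, 0.0]
wrist_force: [-0.4, 3.4, 4.8]
grip_width: 17.4
```

```bash
python3 -m pendant '[0.35,-4,0.08,0,-1, 0.35,-4,0.07,0,-1, 0.35,-4,0,0,-1, 0.35,-4,0,0,-1, 0.35,-4,0,0,-1, 0.35,-4,0,0,-1, 0.35,-4,0,0,-1, 0.35,-4,0,0,-1, 0.35,-4,0,0,-1, 0.35,-4,0,0,-1]'
```

```text
clock: 24.6
ee_pos: [542.6, 62.5, 81.3]
tcp_rot: [-0.152, 0.988, 0.0, 0.0]
wrist_force: [-0.9, 4.3, 6.6]
grip_width: 17.2
```

```bash
python3 -m pendant '[0.42,-4.8,0.04,0,-1, 0.42,-4.8,0.04,0,-1, 0.42,-4.8,0,0,-1, 0.42,-4.8,0,0,-1, 0.42,-4.8,0,0,-1, 0.42,-4.8,0,0,-1, 0.42,-4.8,0,0,-1, 0.42,-4.8,0,0,-1, 0.42,-4.8,0,0,-1, 0.42,-4.8,0,0,-1]'
```

```text
clock: 25.85
ee_pos: [552.9, 15.5, 81.3]
tcp_rot: [-0.152, 0.988, 0.001, 0.0]
wrist_force: [-0.5, 4.8, 5.7]
grip_width: 17.3
```

Run:
```python
from h import *
s=arm.read_state();c,si=np.cos(.2187),np.sin(.2187);d=np.array(s["ee_pos"])[:2]-[580.45,39.9];print("plate",c*d[0]+si*d[1],-si*d[0]+c*d[1],s["wrist_force"],s["clock"])
```

```text
plate -32.14984764553623 -17.862343629360442 [-0.54927872  4.77004334  5.69684623] 25.85
```

```bash
python3 -m pendant '[0.42,-4.8,0.06,0,-1, 0.42,-4.8,0.06,0,-1, 0.42,-4.8,0,0,-1, 0.42,-4.8,0,0,-1, 0.42,-4.8,0,0,-1, 0.42,-4.8,0,0,-1, 0.42,-4.8,0,0,-1, 0.42,-4.8,0,0,-1, 0.42,-4.8,0,0,-1, 0.42,-4.8,0,0,-1]'
```

```text
clock: 27.1
ee_pos: [563.3, -31.4, 81.2]
tcp_rot: [-0.152, 0.988, 0.001, 0.0]
wrist_force: [-0.5, 5.4, 6.6]
grip_width: 16.9
```

```bash
python3 -m pendant '[0.39,-4.4,0,0,-1, 0.39,-4.4,0,0,-1, 0.39,-4.4,0,0,-1, 0.39,-4.4,0,0,-1, 0.39,-4.4,0,0,-1, 0.39,-4.4,0,0,-1, 0.39,-4.4,0,0,-1, 0.39,-4.4,0,0,-1, 0.39,-4.4,0,0,-1, 0.35,-4,0,0,-1]'
python3 - <<'E'
from h import *
a=snap("top","t1.png");w=snap("wrist","w6.png")
k=cv2.resize(w,(784,588),interpolation=cv2.INTER_CUBIC);cv2.imwrite("pics/w6b.png",k[:,:,::-1])
E
```

```text
clock: 28.35
ee_pos: [572.6, -75.0, 80.7]
tcp_rot: [-0.152, 0.988, -0.0, -0.0]
wrist_force: [-0.3, -0.5, -0.5]
grip_width: 17.1
```

View pics/w6b.png

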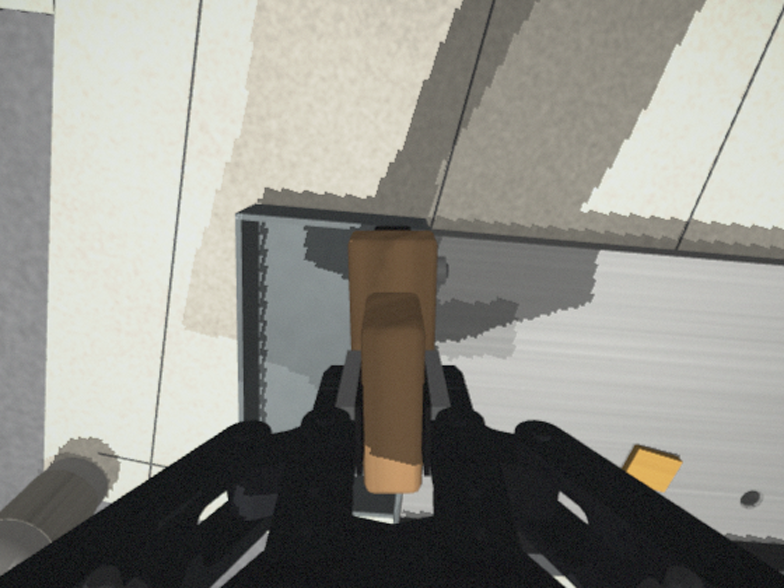

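```bash
python3 -m pendant '[0,0,-10,0,-1, 0,0,-15,5,-1, -11.5,49.5,0,0,-1, -11.5,49.5,0,0,-1, -11.5,49.5,0,0,-1, -11.5,49.5,0,0,-1, 0,0,10,0,-1, 0,0,9,0,-1, 0,0,0,0,-1, 0,0,0,0,-1]'
python3 - <<'E'
from h import *
s=arm.read_state();c,si=np.cos(.2187),np.sin(.2187);d=np.array(s["ee_pos"])[:2]-[580.45,39.9];print("plate",c*d[0]+si*d[1],-si*d[0]+c*d[1],2*np.degrees(np.arctan2(s["tcp_rot"][1],s["tcp_rot"][0])))
a=snap("top","t2.png");w=snap("wrist","w7.png");sd=snap("side","s2.png")
k=np.hstack([cv2.resize(a[150:270,195:355],(480,360),interpolation=cv2.INTER_CUBIC),cv2.resize(w[60:380:,:280],(315,360))])
cv2.imwrite("pics/c7.png",k[:,:,::-1])
E
```

```text
clock: 29.7
ee_pos: [574.8, 127.4, 86.7]
tcp_rot: [-0.108, 0.994, -0.0, -0.0]
wrist_force: [0.2, 0.2, -1.7]
grip_width: 17.0
plate 13.455149479456917 86.67977557226644 192.39511032196987
```

View pics/c7.png

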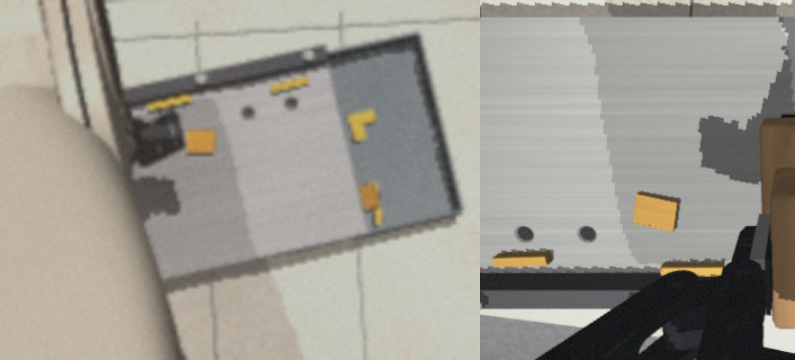

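Three pieces (the L, sheet_b and bar_c) lie in the tray. Sheet_a and the two fence bars remain. I'll lower close to the plate and feel for the fence.

```bash
python3 -m pendant '[0,2,2,0,-1, 0,2,1.5,0,-1, 0,0,0.5,0,-1, -1,0,0,0,-1, -1,0,0,0,-1, -0.5,0,0,0,-1, -0.5,0,0,0,-1, 0,0,0,0,-1, 0,0,0,0,-1, 0,0,0,0,-1]'
```

```text
clock: 31.1
ee_pos: [576.8, 133.3, 82.7]
tcp_rot: [-0.109, 0.994, -0.0, -0.0]
wrist_force: [-0.1, -1.0, -1.8]
grip_width: 17.4
```

```bash
python3 -m pendant '[-0.3,0,0,0,-1, -0.3,0,0,0,-1, -0.3,0,0,0,-1, -0.2,0,0,0,-1, 0,0,0.2,0,-1, 0,0,0.2,0,-1, 0,0,0,0,-1, 0,0,0,0,-1, 0,0,0,0,-1, 0,0,0,0,-1]'
```

```text
clock: 32.35
ee_pos: [577.9, 133.5, 82.3]
tcp_rot: [-0.109, 0.994, -0.0, 0.0]
wrist_force: [-1.0, 0.4, -2.1]
grip_width: 16.8
```

```bash
python3 -m pendant '[0.4,0,0.3,0,-1, 0,0,0.2,0,-1, 0,0,0.2,0,-1, 0,0,0.1,0,-1, 0,0,0.1,0,-1, 0,0,0,0,-1, 0,0,0,0,-1, 0,0,0,0,-1, 0,0,0,0,-1, 0,0,0,0,-1]'
```

```text
clock: 33.6
ee_pos: [577.5, 133.5, 81.5]
tcp_rot: [-0.109, 0.994, -0.0, 0.0]
wrist_force: [-0.6, 0.3, 0.4]
grip_width: 17.1
```

```bash
python3 -m pendant '[0,0,0.2,0,-1, 0,0,0.2,0,-1, 0,0,0.1,0,-1, 0,-2.5,0,0,-1, 0,-3.5,0,0,-1, 0,-4,0,0,-1, 0,-4,0,0,-1, 0,-4,0,0,-1, 0,-4,0,0,-1, 0,-4,0,0,-1]'
```

```text
clock: 34.85
ee_pos: [583.7, 108.1, 81.3]
tcp_rot: [-0.109, 0.994, 0.0, 0.001]
wrist_force: [-0.7, 4.0, 5.3]
grip_width: 17.0
```

```bash
python3 -m pendant '[0,-4.5,0.06,0,-1, 0,-4.5,0.06,0,-1, 0,-4.5,0,0,-1, 0,-4.5,0,0,-1, 0,-4.5,0,0,-1, 0,-4.5,0,0,-1, 0,-4.5,0,0,-1, 0,-4.5,0,0,-1, 0,-4.5,0,0,-1, 0,-4.5,0,0,-1]'
```

```text
clock: 36.1
ee_pos: [593.4, 64.3, 81.3]
tcp_rot: [-0.109, 0.994, 0.001, 0.001]
wrist_force: [-0.1, 4.0, 6.4]
grip_width: 17.2
```

```bash
python3 -m pendant '[0,-4.6,0.05,0,-1, 0,-4.6,0.03,0,-1, 0,-4.6,0,0,-1, 0,-4.6,0,0,-1, 0,-4.6,0,0,-1, 0,-4.6,0,0,-1, 0,-4.6,0,0,-1, 0,-4.6,0,0,-1, 0,-4.6,0,0,-1, 0,-4.6,0,0,-1]'
```

```text
clock: 37.35
ee_pos: [603.3, 19.5, 81.3]
tcp_rot: [-0.109, 0.994, 0.001, 0.001]
wrist_force: [-1.2, 5.0, 6.2]
grip_width: 17.1
```

```bash
python3 -m pendant '[0,-4.4,0.05,0,-1, 0,-4.4,0.05,0,-1, 0,-4.4,0,0,-1, 0,-4.4,0,0,-1, 0,-4.4,0,0,-1, 0,-4.4,0,0,-1, 0,-4.4,0,0,-1, 0,-4.4,0,0,-1, 0,-4.4,0,0,-1, 0,-4.4,0,0,-1]' && python3 -m pendant '[0,-4.4,0,0,-1, 0,-4.4,0,0,-1, 0,-4.4,0,0,-1, 0,-4.4,0,0,-1, 0,-4.4,0,0,-1, 0,-4.4,0,0,-1, 0,-4.4,0,0,-1, 0,-4.4,0,0,-1, 0,-4.4,0,0,-1, 0,-3.4,0,0,-1]'
python3 - <<'E'
from h import *
a=snap("top","t3.png");w=snap("wrist","w8.png")
E
```

```text
clock: 38.6
ee_pos: [612.8, -23.4, 81.3]
tcp_rot: [-0.109, 0.994, 0.001, 0.001]
wrist_force: [-0.0, 4.2, 6.3]
grip_width: 17.2
clock: 39.85
ee_pos: [620.6, -67.0, 79.2]
tcp_rot: [-0.109, 0.994, -0.001, -0.001]
wrist_force: [-0.5, 0.6, -2.1]
grip_width: 17.2
```

```bash
python3 -m pendant '[0,0,-20,0,-1, 0,0,-45,0,-1, 8.8,49.1,0,0,-1, 8.8,49.1,0,0,-1, 8.8,49.1,0,0,-1, 8.8,49.1,0,0,-1, 8.8,49.1,0,0,-1, 8.8,49.1,0,0,-1, 8.8,49.1,0,0,-1, 8.8,49.1,0,0,-1]'
python3 -m pendant '[8.8,49.1,0,0,-1, 0,0,0,0,-1, 0,0,0,0,-1, 0,0,20,0,-1, 0,0,20,0,-1, 0,0,0,0,-1, 0,0,0,0,-1, 0,0,0,0,-1, 0,0,0,0,-1, 0,0,0,0,-1]'
python3 - <<'E'
from h import *
s=arm.read_state();a=snap("top","t4.png");sd=snap("side","s4.png");w=snap("wrist","w9.png")
print({k:np.round(s[k],4).tolist() for k in("clock","ee_pos","tcp_rot","wrist_force","wrist_torque","grip_width")})
k=np.hstack([cv2.resize(a[150:270,195:355],(480,360),interpolation=cv2.INTER_CUBIC),cv2.resize(sd[150:270,230:330],(300,360),interpolation=cv2.INTER_CUBIC)])
cv2.imwrite("pics/c9.png",k[:,:,::-1])
for q in("rest_top",):print([(round(d["conf"],2),np.round(d["at"],1).tolist(),unproj("side",d["at"],28).round(1).tolist()) for d in arm.place_of(q,"side")])
E
```

```text
clock: 41.2
ee_pos: [467.0, 303.3, 144.9]
tcp_rot: [-0.109, 0.994, -0.001, -0.0]
wrist_force: [1.6, -0.7, -2.0]
grip_width: 16.9
clock: 42.45
ee_pos: [448.8, 348.8, 106.1]
tcp_rot: [-0.109, 0.994, 0.0, 0.0]
wrist_force: [-1.0, 0.8, -2.0]
grip_width: 17.1
{'clock': 42.45, 'ee_pos': [448.7922, 348.7549, 106.0538], 'tcp_rot': [-0.109, 0.994, 0.0002, 0.0003], 'wrist_force': [-1.0317, 0.7973, -2.0442], 'wrist_torque': [-0.0204, -0.0233, 0.037], 'grip_width': 17.0658}
[(0.82, [284.3, 344.4], [447.7, 355.3, 28.0])]
```

View pics/c9.png

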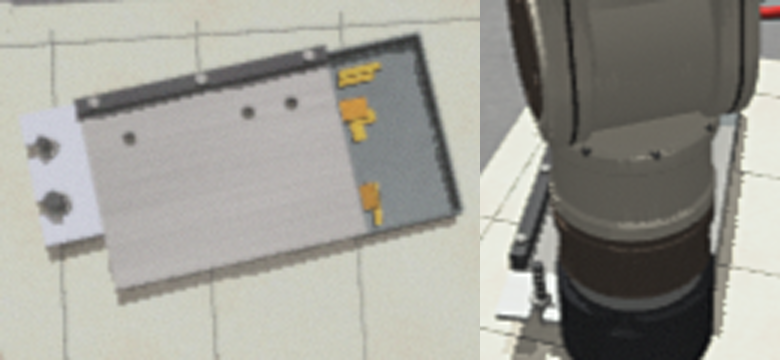

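All six pieces are in the tray, the plate is clear and both pins are in their notches. Now I'll lower the scraper into its rest.

```bash
python3 -m pendant '[0.5,-0.8,15,0,-1, 0,0,15,0,-1, 0,0,10,0,-1, 0,0,4,0,-1, 0,0,3,0,-1, 0,0,2,0,-1, 0,0,0,0,-1, 0,0,0,0,-1, 0,0,0,0,-1, 0,0,0,0,-1]'
```

```text
clock: 43.9
ee_pos: [448.4, 347.7, 56.8]
tcp_rot: [-0.109, 0.994, 0.0, 0.0]
wrist_force: [0.2, -0.2, -1.7]
grip_width: 17.3
```

```bash
python3 -m pendant '[0,0,2,0,-1, 0,0,1,0,-1, 0,0,0.8,0,-1, 0,0,0.4,0,-1, 0,0,0.3,0,-1, 0,0,0.2,0,-1, 0,0,0,0,-1, 0,0,0,0,-1, 0,0,0,0,-1, 0,0,0,0,-1]'
```

```text
clock: 45.15
ee_pos: [448.3, 347.7, 52.1]
tcp_rot: [-0.109, 0.994, 0.0, 0.0]
wrist_force: [-0.6, -0.7, 1.1]
grip_width: 17.1
```

```bash
python3 -m pendant '[0,0,0,0,-0.4, 0,0,0,0,-0.2, 0,0,0,0,-0.1, 0,0,0,0,-0.1, 0,0,-5,0,-0.1, 0,0,-20,0,-0.1, 0,0,-40,0,-0.1, 0,0,-50,0,-0.1, 0,0,-35,0,-0.1, 0,0,0,0,-0.1]'
python3 -m pendant '[0,0,0,0,-0.1, 30,0,0,0,-0.1, 30,0,0,0,-0.1, 0,0,0,0,-0.1, 0,0,0,0,-0.1, 0,0,0,0,-0.1, 0,0,0,0,-0.1, 0,0,0,0,-0.1, 0,0,0,0,-0.1, 0,0,0,0,-0.1]'
python3 - <<'E'
from h import *
sd=snap("side","s5.png");w=snap("wrist","w10.png");a=snap("top","t5.png")
k=np.hstack([cv2.resize(sd[140:380,200:360],(400,600),interpolation=cv2.INTER_CUBIC),cv2.resize(w[:,90:470],(400,442))[0:442]] if 0 else [cv2.resize(sd[150:370,200:360],(393,540),interpolation=cv2.INTER_CUBIC),cv2.resize(w[60:400,140:390],(397,540),interpolation=cv2.INTER_CUBIC)])
cv2.imwrite("pics/c10.png",k[:,:,::-1]);print(arm.read_state()["clock"],k.shape)
E
```

```text
clock: 46.4
ee_pos: [450.1, 349.1, 206.2]
tcp_rot: [-0.109, 0.994, 0.002, 0.003]
wrist_force: [0.4, 0.0, -0.7]
grip_width: 38.5
clock: 47.65
ee_pos: [389.8, 334.7, 201.9]
tcp_rot: [-0.109, 0.994, -0.0, 0.0]
wrist_force: [1.3, -0.2, -0.3]
grip_width: 38.1
47.8 (540, 790, 3)
```

View pics/c10.png

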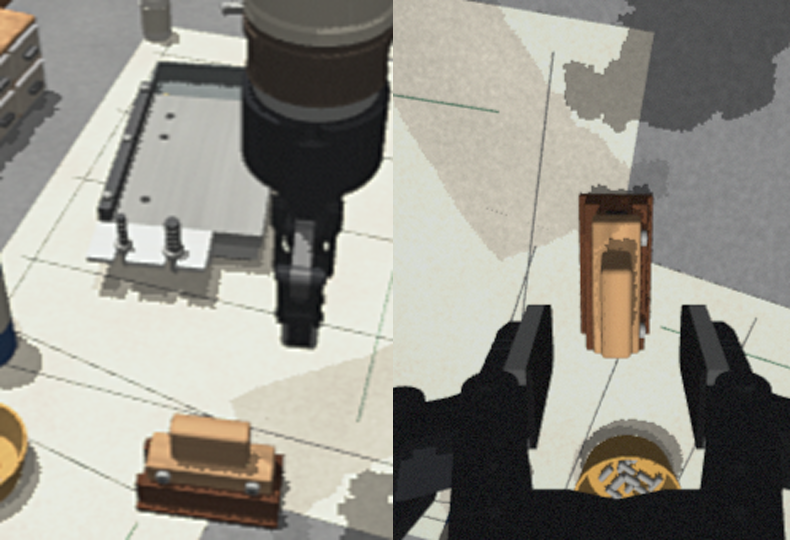

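```bash
python3 - <<'E'
from h import *
c=cal("side")
def blob(f):
    im=cv2.imread(f)[300:380,230:350];h=cv2.cvtColor(im,cv2.COLOR_BGR2HSV)
    out=[]
    for lo,hi in (((5,60,105),(25,255,255)),((0,60,30),(25,255,100))):
        m=cv2.inRange(h,lo,hi);n,l,st,ce=cv2.connectedComponentsWithStats(m);i=1+st[1:,4].argmax();out.append((st[i]+[230,300,0,0,0]).tolist())
    return out
for f in("pics/s0.png","pics/s5.png"):print(f,blob(f))
for n,f in (("side","x"),("wrist","y"),("top","t")):
    cc=cal(n)
    for q,z in(("rest_top",28),("rib",63),("scraper",28)):
        print(n,q,[(round(d["conf"],2),np.round(d["at"],1).tolist(),unproj(n,d["at"],z,cc).round(1)[:2].tolist()) for d in arm.place_of(q,n)][:2])
W=cal("wrist");s=arm.read_state();M=R.from_quat(s["tcp_rot"]).as_matrix();t=np.array(s["ee_pos"])
f=lambda u,v,z:(M.T@(unproj(0,(140+(u-393)/1.588,60+v/1.588),z,W)-t)).round(1)[:2]
for n,u,v,z in(("rest far",615,194,28),("rest near",615,349,28),("rest L",580,270,28),("rest R",652,270,28),("blk near",616,357,46),("blk far",616,222,46),("blk L",592,222,46),("blk R",641,222,46),("rib L",600,300,80),("rib R",637,300,80)):print(n,f(u,v,z))
E
python3 - <<'E'
import cv2,numpy as np
a=cv2.imread("pics/s0.png")[310:375,240:330];b=cv2.imread("pics/s5.png")[310:375,240:330]
w=cv2.imread("pics/w10.png")[170:300,240:330]
f=lambda x,s:cv2.resize(x,None,fx=s,fy=s,interpolation=cv2.INTER_CUBIC)
l=np.vstack([f(a,4.4),f(b,4.4)]);cv2.imwrite("pics/c11.png",np.hstack([l,cv2.resize(w,(396,l.shape[0]))]))
E
```

```text
pics/s0.png [[259, 318, 56, 28, 726], [256, 336, 59, 29, 883]]
pics/s5.png [[259, 318, 53, 28, 727], [256, 336, 59, 29, 867]]
side rest_top [(0.72, [285.8, 343.6], [445.8, 352.9]), (0.47, [272.0, 250.9], [556.9, 146.8])]
side rib [(0.94, [284.0, 328.9], [450.3, 348.1])]
side scraper [(0.87, [283.0, 337.4], [455.0, 342.9])]
wrist rest_top []
wrist rib [(0.93, [278.7, 251.6], [448.7, 345.9])]
wrist scraper [(0.98, [277.6, 234.4], [446.5, 344.2]), (0.34, [90.8, 296.8], [564.5, 158.2])]
top rest_top []
top rib [(0.6, [133.1, 263.9], [447.7, 344.7])]
top scraper [(0.72, [136.8, 263.0], [449.3, 348.1])]
rest far [-1.7 -0.8]
rest near [-111.    -0.8]
rest L [-52.6 -23.6]
rest R [-52.6  23.3]
blk near [-1.061e+02 -1.000e-01]
blk far [-14.3  -0.2]
blk L [-14.3 -14.5]
blk R [-14.3  14.7]
rib L [-49.   -9.1]
rib R [-49.   11.4]
```

View pics/c11.png

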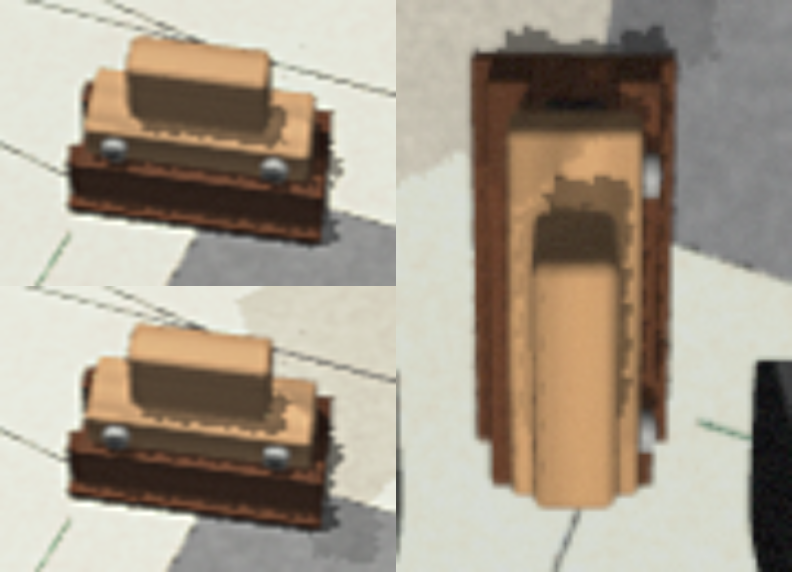

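Before and after are practically identical: the block sits flat and square across the rails, with the blade between them. Handing in.

```bash
python3 -c "
from h import *
print(arm.read_state()['clock'],arm.close_job())"
```

```text
the job is handed in; nothing more can be done
48.25 None
```

The job is done and handed in at 48.25 s, inside the 72 s limit.

- **Stop pin:** I drew it out of its bore and hung it by its collar in the empty notch. It still stood upright there in the last side view.
- **Sweeping:** I made two passes from the bracket end over the tray edge, the open side first and then along the fence. At the end of each sweeping move the blade force read about 7 to 9 N. It was 2 to 3 N at first touch, and it was not read between those points. A top picture afterwards showed all six offcuts in the tray and the plate clear.
- **Scraper:** It is back in its rest with the blade between the rails. The side picture matches the one from the start to about a pixel, and the gripper is clear of everything.

**Checks that disagreed:**
- On the final pictures the networks did not find the rest in the top or wrist view. They put it several millimetres off in the side view, so I judged the scraper's place by comparing pictures and by wrist geometry.
- Two plate-angle fits differed by 0.2° and measured positions scattered by about 1 mm. Neither mattered for the fits.

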